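# Set the telescoping length stop one hole longer

### The job

The length stop bolted to the forge bench is set one hole too short. Gently press its red release pad so that the brass nose drops out of its hole, draw the dark stop plate outwards without ever forcing it, and let the nose pop up fully home in the very next hole, the first one in the yellow index plate. Leave the stop locked there with nothing touching it, and leave the other things on the bench where they are.

Things in the scene. Friction and masses are not known exactly. Their poses are not given: they have to be found in the camera images.
- gauge: Length stop bolted to the bench: blue square sleeve 56 mm wide, top 66 mm above the bench; a 44 mm steel tube slides out of its open end. Origin on the bench under the red pad's centre at the start. Axes: z up, the tube draws out along -y. Sleeve from y = 45 (open end) to 315 mm. 17 mm holes in its top at y = 180 (the nose starts here), 220, 260; the next outwards is in the yellow index plate.
- pad_top (a point): Centre of the top of the red pad, 34 mm (x) by 44 mm (y), on the tube outside the sleeve; 78 mm above the bench when up. Pad and nose are one sprung piece going straight down 13 mm (4 N to start, 7 N at the end, then a hard stop); the nose clears the sleeve from 10.5 mm. Off a hole the sleeve keeps the pad 10.5 mm down; at a hole it springs up if there is free room above it.
- nose_tip (a point): Tip of the round-topped brass nose, 14 mm diameter, 180 mm from the pad centre along the gauge's +y; it stands 6.5 mm above the blue sleeve at the start, 4.5 mm above the yellow index plate when home in its hole.
- stop_plate: Upright dark stop plate on the tube's end, 70 mm wide, 10 mm thick, top edge 118 mm above the bench. Origin on the middle line of its inner face (pad's side), 40 mm outwards of the pad centre, 98 mm above the bench; axes as the gauge. Sliding the tube takes 3 to 6 N with the nose down; in a hole it is locked (1.5 mm of play), and the plate is not to be loaded with over 15 N.
- stop_tube (a joint): How far the stop is drawn out, m: 0 in the starting hole. The next hole is the inner one of two 17 mm holes, 40 mm apart, in the yellow index plate (44 x 96 mm, top 68 mm above the bench) clamped on the sleeve; the plate is set by hand, so that hole lies somewhere from 0.047 to 0.073, to be felt or seen.
- release (a joint): How far the release pad and nose are down, m: 0 up (home in a hole), about 0.0105 with the nose under the sleeve wall, 0.013 fully pressed.
- blank: Dark steel blade blank, 200 x 30 x 6 mm, lying beside the sleeve on the gauge's +x side; bystander. Origin under its middle.
- smith_hammer: Hammer with wooden handle, 260 mm, lying on the bench; bystander. Origin under its middle.
- spanner: Steel spanner, 200 mm, lying on the bench; bystander. Origin under its middle.
- can_a: Yellow spray can, 60 mm diameter, 192 mm tall, standing; bystander. Origin under its centre.
- can_b: Dark spray can, same size, standing; bystander.
- can_c: Blue spray can, same size, standing; bystander.
- quench_pot: Dark steel pot, 170 mm diameter, 120 mm tall, standing; bystander. Origin under its centre.

How it is judged (in metres and radians):
On the way, in this order (a step that is already met when the one before it is completed fails the run):
1. the pad is pressed well down while the stop is still at its first hole (value of joint release above 0.006 m and value of joint stop_tube below 0.01 m), for 0.05 s.
2. the stop is drawn off its first hole with the nose riding under the sleeve wall (value of joint release above 0.006 m and value of joint stop_tube above 0.018 m), for 0.05 s.
At the end, for the whole second after the job is handed in: The stop is at rest with the brass nose popped up fully (pad no more than 2 mm down) in the very next hole outwards, the inner hole of the yellow index plate (drawn out 44 to 76 mm, depending on where the plate sits) (value of joint stop_tube between 0.044 and 0.076 m and value of joint release below 0.002 m and velocity of joint stop_tube between -0.005 and 0.005 m/s); the robot touches nothing.
It fails at once if the stop plate is forced: pushed or struck with more than 15 N (contact force between any of the fingers, the arm and stop_plate above 15 N).
It fails at once if the length stop is handled roughly: pressed, pushed or struck with more than 30 N (contact force between any of the fingers, the arm and gauge above 30 N).
It fails at once if another thing on the bench is shoved more than 30 mm or knocked over (distance of any of blank, smith_hammer, spanner, can_a, can_b, can_c, quench_pot from where it was at the start of the episode above 0.03 m or angle between any of blank, smith_hammer, spanner, can_a, can_b, can_c, quench_pot's own z axis and vertical above 0.4 rad).
It also fails if it takes over 40 s, if anything falls off the work surface, if the arm or the gripper's body presses on something with over 40 N, if the wrist force passes 120 N, or if a joint passes its speed limit or range.

### The arm

A 6-joint arm with a two-finger parallel gripper is mounted at the origin on the work surface. World frame = base frame: x ahead of the robot, y to its left, z up, the work surface at z = 0. Lengths are in m, angles in degrees, forces in N, time in s.
With the tool pointing down it reaches from about 0.375 to 0.9 m from the base axis. Payload 3.1 kg.
Tool frame: the origin (TCP) lies where the fingers leave the gripper's body, on its centre line; the fingertips stand bot.tips_ahead ahead of it and the grasp point (between the pads) lies 51 mm ahead of it (bot.tips_ahead is the distance from the TCP to the fingertips, in m); z points along the fingers, x is the direction in which the jaws open and shut, and the axes are right-handed (so a half turn about z gives the same grasp; the last joint's range is limited). The gripper opens to 87 mm and grips with 3 to 60 N. Pads are 19 mm wide; open, the fingers measure 117 mm over their backs; the gripper's body (75 mm by 190 mm) begins 51 mm behind the grasp point.
Start: joints at [-85.285, 30.224, 82.088, -0, 67.689, -10.227], TCP at [0.161, -0.604, 0.292] pointing down, gripper open.
Joint ranges: [-176.69, 176.69], [-43.24, 126.21], [12.49, 139.97], [-82, 262], [0, 151.66], [-163.58, 163.58]. Speed limits (degrees/s): [159.86, 159.86, 180, 180, 180, 180].

### API

Orientations are given as a 3x3 rotation matrix whose columns are the frame's x, y, z axes.
In Python, from rig import bot, vision, nets gives the robot as it stands.
- The arm moves only by the tool play_rows, never from a script. Its argument "series" is a list of rows, each an object of numbers: "tx", "ty", "tz": the shift along the world's x, y, z as a fraction of full scale; "turn": the turn about the world's z as a fraction of full scale. A call has 1 to 10 rows; each row shifts and turns the commanded pose from where the row before left it; what a row does not reach is not made up. Full scale, the value 1, is 0.8 m for a shift and 60 degrees for a turn. A row lasts 1/10 s, in which the tool goes at most 50 mm and 8.59 degrees, less where a joint would pass 70% of its speed; a pose out of reach is approached as far as the arm can. A call with a number of a shift or a turn outside -1 to 1 is refused whole. A call with a gripper value outside its range is refused whole. "gripper" is the opening, from 0 (shut) to 1 (fully open), set as the call begins (left out, the last holds). The fingers move at their own pace and stop on an object; the grip force is fixed at half the most. Time passes only in rows, so rows that do not move let the fingers close. It gives the time, the measured TCP pose, the force and the opening at its end, in the units of the state.
- bot.read_state(): the state, without advancing time (a new reading comes with each control period).
- vision.capture(name): name is "scene" or "top" or "wrist"; returns a dict with "pixels" (384x512x3 uint8, blue, green, red), "fx", "fy", "cx", "cy" (pixels), "extrinsics" (4x4, takes a point from camera to world coordinates). Camera axes: x right, y down, z forward; pixel columns grow to the right and rows downward; lengths in m; the calibration is good to about 2 mm. A picture is of the moment at which its call begins. There is no depth.
- bot.hand_in(): hands the job in, once; it reports no verdict.
Trained networks look in a picture, given as the dict that the camera call returned (one of the last four; its "shot" number tells which), for a name from the list of things; names that differ only in an ending like _2 or _b are one class to them, and where a whole thing is asked for, a point or a joint stands for the part that bears it (a point fixed in the world has none). Each returns a list of dicts, best first, with "confidence" (0 to 1); they miss things now and then, are a little off and sometimes report something else, mostly with a low value. They report only what shows in the picture. A call takes as long as a camera call.
- nets.look_for(picture, query): "at" ([column, row] as shares, 0 to 1, of the picture: columns of its width, rows of its height, amid what is visible of it).
- nets.masks_of(picture, query): "region" (384x512 bool, what is visible of it) and "at" ([column, row] as shares, 0 to 1, of the picture: columns of its width, rows of its height, amid what is visible of it).
The state is a dict: "time_s": time; "joint_positions": joint angles; "qvel": joint speeds; "tau": joint torques, N m; "position": TCP position; "tcp_rot": TCP orientation; "force": force on the tool from outside, world axes, zero at the start; "moment": the same for the moment, N m; "opening": opening from 0.0 (shut) to 1.0 (fully open).
Only numpy, scipy, OpenCV 4.12 (cv2) and the standard library are available. Lean on these libraries where they do the work, as an engineer would, in place of code of your own. Each camera call takes 0.05 s, during which the arm holds its last target.

## Working session

There is one attempt and no reset: what is moved stays moved. The work goes in short steps, Python scripts to look and compute and a tool call to move; the robot and the scene stay as the last step left them, time stands still between calls to the robot, and variables do not carry over. Pictures are saved under pics/ and viewed, and the job is handed in when it is done.

Besides the shell and the picture viewer there is one more tool, called after "Request:" by a JSON object that holds its "op" and its "data". play_rows: Moves the arm, as the interface text tells. Shift numbers are shares of 0.8 m and turn numbers shares of 60 degrees, none past 1 either way. Its arguments: {"type":"object","properties":{"series":{"type":"array"},"gripper":{"type":"number"}},"required":["series"]}

```bash
ls; mkdir -p pics; python3 - <<'E'
from rig import bot, vision, nets
import cv2, numpy as np
print(bot.read_state(), bot.tips_ahead)
for n in ["scene","top","wrist"]:
    p=vision.capture(n); cv2.imwrite(f"pics/{n}0.png",p["pixels"])
    print(n,p["fx"],p["fy"],p["cx"],p["cy"],p["extrinsics"])
    for q in ["gauge","pad_top","nose_tip","stop_plate"]:
        print(q,[(np.round(np.array(d["at"])*[512,384],1),round(d["confidence"],2)) for d in nets.look_for(p,q)[:2]])
E
```

```text
pics
{'time_s': 0.0, 'joint_positions': array([-8.52844096e+01,  3.02785381e+01,  8.21562332e+01, -3.53161681e-03,
        6.76880501e+01, -1.02266267e+01]), 'qvel': array([ 0.08705857,  0.02467676, -0.01257955, -0.09526948,  0.11352148,
        0.00358651]), 'tau': array([-3.52281950e-04, -4.40035915e+01, -1.76593298e+01,  6.32991409e-02,
        5.84449363e-02, -1.65338565e-04]), 'position': array([ 0.1611268 , -0.60327242,  0.2912769 ]), 'tcp_rot': array([[ 2.57867197e-01, -9.66180343e-01, -2.33058150e-04],
       [-9.66178045e-01, -2.57867098e-01,  2.13169199e-03],
       [-2.11969693e-03, -3.24517771e-04, -9.99997701e-01]]), 'force': array([-0.16347207,  0.61556901,  0.47101659]), 'moment': array([-0.0072414 ,  0.0304679 ,  0.05253767]), 'opening': 1.0018236279899884} 0.0697
scene 431.5082014397498 431.5082014397498 249.69834621761927 190.62581817807143 [[ 0.61311067  0.56388122 -0.55329312  1.17881241]
 [ 0.78998823 -0.43431311  0.43277098 -0.63483603]
 [ 0.00372897 -0.70243156 -0.71174153  0.87861477]
 [ 0.          0.          0.          1.        ]]
gauge [(array([315.5, 14
[... 249 characters left out ...]
e-01]
 [-9.99928039e-01 -2.32354011e-03 -1.17693452e-02 -1.33382420e-01]
 [ 1.19391260e-02 -9.68987247e-02 -9.95222636e-01  1.48534251e+00]
 [ 0.00000000e+00  0.00000000e+00  0.00000000e+00  1.00000000e+00]]
gauge [(array([125.3, 223.7]), 0.89)]
pad_top [(array([174.5, 199.3]), 0.6)]
nose_tip [(array([178.2, 200.6]), 0.46)]
stop_plate []
wrist 325.82461909811116 325.82461909811116 256.1877833052169 190.49777067195288 [[ 0.25769798 -0.92464781 -0.28038935  0.23768862]
 [-0.96622426 -0.24707741 -0.07323551 -0.5830958 ]
 [-0.00156082  0.28979163 -0.95708849  0.38498692]
 [ 0.          0.          0.          1.        ]]
gauge []
pad_top []
nose_tip []
stop_plate [(array([231.9,  13.8]), 0.28)]
```

View pics/scene0.png

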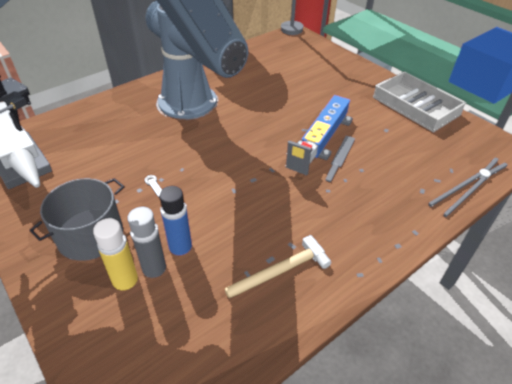

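View pics/top0.png

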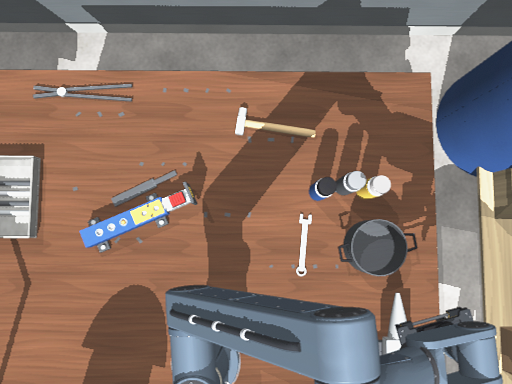

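View pics/wrist0.png

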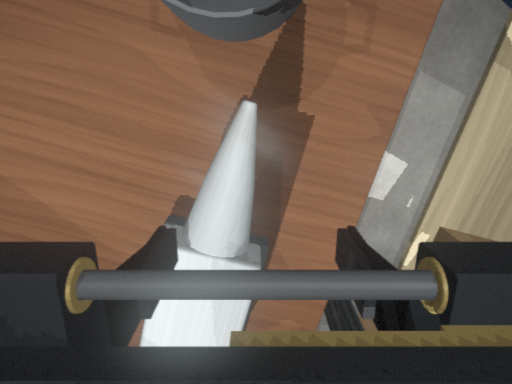

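```bash
cat > h.py <<'E'
import numpy as np, cv2
from rig import bot, vision, nets
def ray(p,uv,z):
    E=p["extrinsics"]; d=E[:3,:3]@np.array([(uv[0]-p["cx"])/p["fx"],(uv[1]-p["cy"])/p["fy"],1]); o=E[:3,3]
    return o+d*(z-o[2])/d[2]
def proj(p,X):
    E=p["extrinsics"]; c=E[:3,:3].T@(np.asarray(X)-E[:3,3]); return np.array([p["fx"]*c[0]/c[2]+p["cx"],p["fy"]*c[1]/c[2]+p["cy"]])
def blob(im,lo,hi,box=None):
    hsv=cv2.cvtColor(im,cv2.COLOR_BGR2HSV); m=cv2.inRange(hsv,lo,hi)
    if box: k=np.zeros_like(m); x0,y0,x1,y1=box; k[y0:y1,x0:x1]=1; m*=k
    n,l,s,c=cv2.connectedComponentsWithStats(m)
    return sorted([(int(s[i,4]),c[i].round(2)) for i in range(1,n)],key=lambda t:-t[0])[:4]
E
python3 - <<'E'
from h import *
p=vision.capture("top"); im=p["pixels"]
c=cv2.resize(im[170:260,70:210],None,fx=5.6,fy=5.6,interpolation=cv2.INTER_CUBIC); cv2.imwrite("pics/topz.png",c)
q=vision.capture("scene"); c=cv2.resize(q["pixels"][90:185,270:370],None,fx=6,fy=6,interpolation=cv2.INTER_CUBIC); cv2.imwrite("pics/scz.png",c)
for nm,pp,b,in [("top",p,(70,170,210,260)),("scene",q,(270,90,370,185))]:
    for cn,lo,hi,z in [("red",(0,150,80),(8,255,255),.078),("red2",(172,150,80),(180,255,255),.078),("yel",(20,110,100),(35,255,255),.068),("blue",(100,120,60),(125,255,255),.066)]:
        print(nm,cn,[(a,u,ray(pp,u,z).round(4)) for a,u in blob(pp["pixels"],lo,hi,b)[:3]])
E
```

```text
top red [(154, array([176.77, 198.73]), array([0.511 , 0.0889, 0.078 ]))]
top red2 []
top yel [(16, array([190.75, 191.62]), array([0.5341, 0.0473, 0.068 ])), (8, array([153.12, 207.38]), array([0.4847, 0.1634, 0.068 ])), (8, array([140.75, 212.62]), array([0.4683, 0.2014, 0.068 ]))]
top blue [(998, array([113.08, 226.95]), array([0.4239, 0.2862, 0.066 ]))]
scene red [(7, array([305.29, 144.  ]), array([0.5044, 0.0979, 0.078 ])), (1, array([310., 146.]), array([0.5194, 0.1025, 0.078 ]))]
scene red2 []
scene yel [(102, array([297.6 , 151.92]), array([0.5089, 0.0646, 0.068 ])), (12, array([311.08, 139.67]), array([0.4915, 0.1347, 0.068 ])), (11, array([318.73, 127.73]), array([0.4632, 0.194 , 0.068 ]))]
scene blue [(555, array([332.8 , 118.79]), array([0.4551, 0.2641, 0.066 ])), (1, array([303., 139.]), array([0.4727, 0.1196, 0.066 ]))]
```

View pics/topz.png

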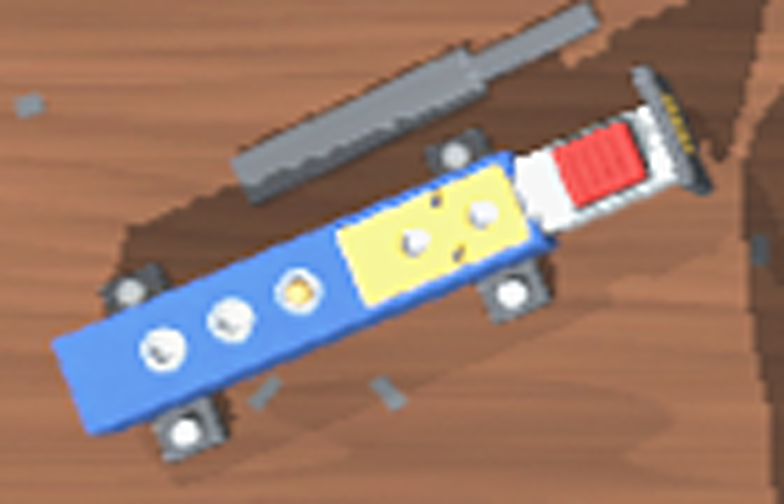

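View pics/scz.png

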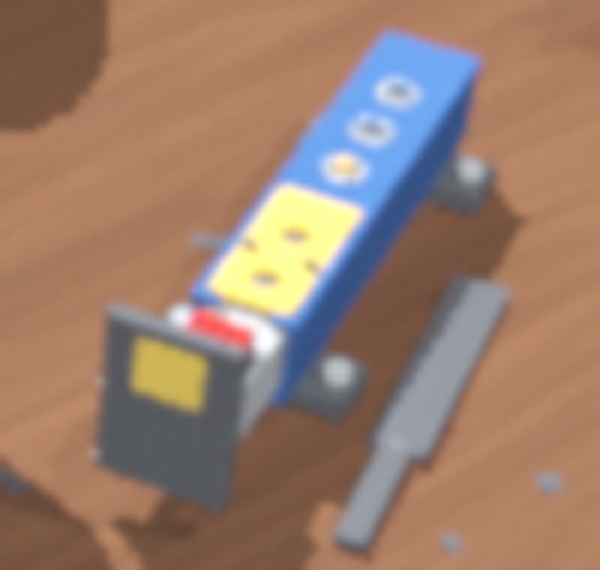

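```bash
python3 - <<'E'
from h import *
p=vision.capture("top")
f=lambda x,y:((x+.5)/5.6-.5+70,(y+.5)/5.6-.5+170)
P={k:ray(p,f(*u),z)[:2] for k,u,z in [("pad",(600,163),.078),("nose",(298,291),.071),("h220",(231,320),.066),("h260",(163,349),.066),("yin",(415,241),.067),("yout",(483,213),.067),("e1",(60,340),.066),("platetopA",(635,70),.118),("platetopB",(690,187),.118)]}
d=P["h260"]-P["pad"]; d/=np.linalg.norm(d); n=np.array([d[1],-d[0]]) # gauge x
print("d",d,np.degrees(np.arctan2(*-d[::-1])))
for k,v in P.items(): print(k,v.round(4),"along",((v-P["pad"])@d).round(4),"side",((v-P["pad"])@n).round(4))
E
```

```text
d [-0.39171491  0.92008664] -66.93875148175536
pad [0.5112 0.089 ] along 0.0 side 0.0
nose [0.4405 0.2553] along 0.1807 side 0.0001
h220 [0.4245 0.2932] along 0.2218 side 0.0003
h260 [0.4085 0.3301] along 0.262 side 0.0
yin [0.4683 0.1925] along 0.112 side 0.0011
yout [0.484  0.1552] along 0.0715 side 0.0009
e1 [0.4134 0.387 ] along 0.3124 side 0.0268
platetopA [0.5585 0.0648] along -0.0409 side 0.0341
platetopB [0.4954 0.0343] along -0.0442 side -0.0359
```

Request:
{"op": "play_rows", "data": {"series": [{"tx": 0.0222,"ty": 0.0426,"turn": 0.007},{"tx": 0.0222,"ty": 0.0426,"turn": 0.007},{"tx": 0.0222,"ty": 0.0426,"turn": 0.007},{"tx": 0.0222,"ty": 0.0426,"turn": 0.007},{"tx": 0.0222,"ty": 0.0426,"turn": 0.007},{"tx": 0.0222,"ty": 0.0426,"turn": 0.007},{"tx": 0.0222,"ty": 0.0426,"turn": 0.007},{"tx": 0.0222,"ty": 0.0426,"turn": 0.007},{"tx": 0.0222,"ty": 0.0426,"turn": 0.007},{"tx": 0.0222,"ty": 0.0426,"turn": 0.007}], "gripper": 0.23}}

```text
invalid input
```

Request:
{"op": "play_rows", "data": {"series": [{"tx": 0.0222,"ty": 0.0426,"turn": 0.007},{"tx": 0.0222,"ty": 0.0426,"turn": 0.007},{"tx": 0.0222,"ty": 0.0426,"turn": 0.007},{"tx": 0.0222,"ty": 0.0426,"turn": 0.007},{"tx": 0.0222,"ty": 0.0426,"turn": 0.007},{"tx": 0.0222,"ty": 0.0426,"turn": 0.007},{"tx": 0.0222,"ty": 0.0426,"turn": 0.007},{"tx": 0.0222,"ty": 0.0426,"turn": 0.007},{"tx": 0.0222,"ty": 0.0426,"turn": 0.009},{"tx": 0.0222,"ty": 0.0426}]}}

```text
invalid input
```

```bash
python3 - <<'E'
from h import *
import time
for n in ["wrist","scene"]:
    p=vision.capture(n); cv2.imwrite(f"pics/{n}1.png",p["pixels"])
s=bot.read_state(); print(s["time_s"],s["position"],s["tcp_rot"].round(4),s["force"],s["opening"])
E
```

```text
1.0 [ 0.16117715 -0.60384111  0.29225704] [[ 0.2578 -0.9662  0.    ]
 [-0.9662 -0.2578 -0.    ]
 [ 0.      0.     -1.    ]] [ 0.42013426  0.05724435 -0.05437297] 1.0050307488148822
```

View pics/wrist1.png

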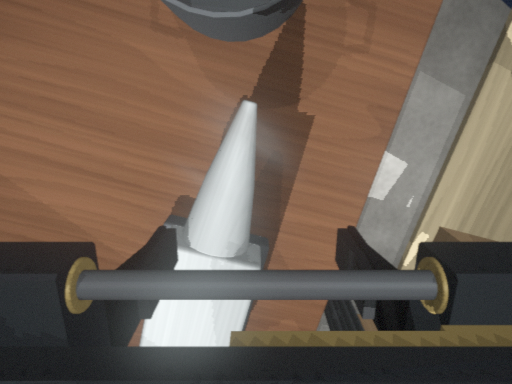

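View pics/scene1.png

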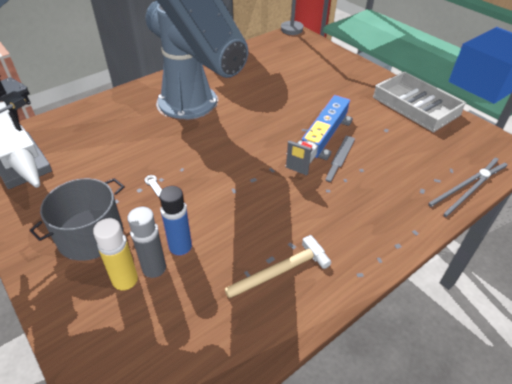

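Request:
{"op": "play_rows", "data": {"series": [{"tx": 0.0222,"ty": 0.0426,"tz": 0,"turn": 0.007},{"tx": 0.0222,"ty": 0.0426,"tz": 0,"turn": 0.007},{"tx": 0.0222,"ty": 0.0426,"tz": 0,"turn": 0.007},{"tx": 0.0222,"ty": 0.0426,"tz": 0,"turn": 0.007},{"tx": 0.0222,"ty": 0.0426,"tz": 0,"turn": 0.007},{"tx": 0.0222,"ty": 0.0426,"tz": 0,"turn": 0.007},{"tx": 0.0222,"ty": 0.0426,"tz": 0,"turn": 0.007},{"tx": 0.0222,"ty": 0.0426,"tz": 0,"turn": 0.007},{"tx": 0.0222,"ty": 0.0426,"tz": 0,"turn": 0.007},{"tx": 0.0222,"ty": 0.0426,"tz": 0,"turn": 0.007}], "gripper": 0.23}}

```text
time_s: 2.0
position: [0.3394, -0.2618, 0.2925]
tcp_rot: [[0.328, -0.945, 0.001], [-0.945, -0.328, -0.001], [0.001, -0.0, -1.0]]
force: [-0.0, -0.4, -0.1]
opening: 0.247
```

Request:
{"op": "play_rows", "data": {"series": [{"tx": 0.0222,"ty": 0.0426,"tz": 0,"turn": 0.007},{"tx": 0.0222,"ty": 0.0426,"tz": 0,"turn": 0.007},{"tx": 0.0222,"ty": 0.0426,"tz": 0,"turn": 0.007},{"tx": 0.0222,"ty": 0.0426,"tz": 0,"turn": 0.007},{"tx": 0.0222,"ty": 0.0426,"tz": 0,"turn": 0.007},{"tx": 0.0222,"ty": 0.0426,"tz": 0,"turn": 0.007},{"tx": 0.0222,"ty": 0.0426,"tz": 0,"turn": 0.007},{"tx": 0.0222,"ty": 0.0426,"tz": 0,"turn": 0.007},{"tx": 0.0222,"ty": 0.0426,"tz": 0,"turn": 0.007},{"tx": 0.0222,"ty": 0.0426,"tz": 0,"turn": 0.002}]}}

```text
time_s: 3.0
position: [0.517, 0.0794, 0.2925]
tcp_rot: [[0.392, -0.92, 0.001], [-0.92, -0.392, -0.0], [0.0, -0.0, -1.0]]
force: [0.6, -0.5, -0.6]
opening: 0.232
```

```bash
python3 - <<'E'
from h import *
s=bot.read_state(); print(s["time_s"],s["position"],s["tcp_rot"].round(4),s["force"],s["opening"])
for n in ["wrist","scene"]:
    p=vision.capture(n); cv2.imwrite(f"pics/{n}2.png",p["pixels"]); print(p["extrinsics"].round(4).tolist())
E
```

```text
3.0 [0.517009   0.07936353 0.29245894] [[ 3.919e-01 -9.200e-01  6.000e-04]
 [-9.200e-01 -3.919e-01 -2.000e-04]
 [ 4.000e-04 -5.000e-04 -1.000e+00]] [ 0.55293336 -0.54105177 -0.64853104] 0.23246309819933159
[[0.3917, -0.8807, -0.2665, 0.5898], [-0.9201, -0.3753, -0.1123, 0.1108], [-0.0011, 0.2892, -0.9573, 0.3853], [0.0, 0.0, 0.0, 1.0]]
[[0.6131, 0.5639, -0.5533, 1.1788], [0.79, -0.4343, 0.4328, -0.6348], [0.0037, -0.7024, -0.7117, 0.8786], [0.0, 0.0, 0.0, 1.0]]
```

View pics/wrist2.png

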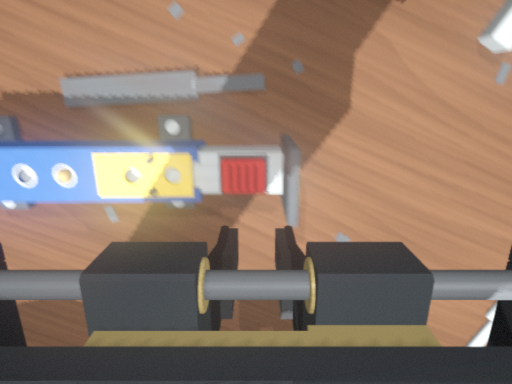

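View pics/scene2.png

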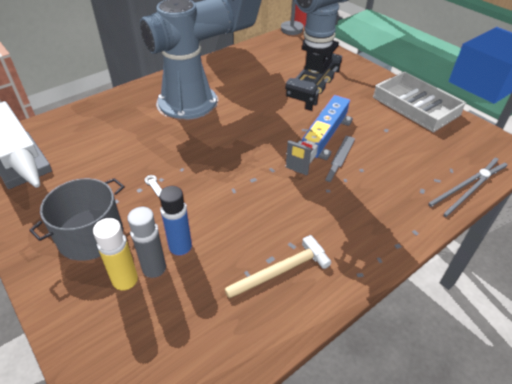

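```bash
python3 - <<'E'
from h import *
p=vision.capture("wrist"); im=p["pixels"]
c=cv2.resize(im[215:330,180:340],None,fx=5,fy=5,interpolation=cv2.INTER_CUBIC); c=np.clip(c.astype(float)*1.8+20,0,255).astype('uint8'); cv2.imwrite("pics/fz.png",c)
s=bot.read_state(); T=s["position"]; R=s["tcp_rot"]
for L in (.0697,.051):
  for x in (-.025,-.018,-.01,0,.01,.018,.025):
    for y in (-.0095,.0095): print(L,x,y,proj(p,T+R@[x,y,L]).round(1))
b=blob(im,(0,150,60),(10,255,255)); print(b[0],ray(p,b[0][1],.078))
u=np.array([.3919,-.92]); g=lambda uv,z:(ray(p,uv,z)[:2]-[.5112,.089])@u
c=cv2.resize(im[120:240,0:310],None,fx=2.58,fy=2.58,interpolation=cv2.INTER_CUBIC); cv2.imwrite("pics/wz.png",c)
print("plate top inner face edges",g((284,134),.118),g((289,226),.118))
for n,uv in [("nose",(65,175)),("h220",(25,175)),("yin",(134,175)),("yout",(173,175))]: print(n,g(uv,.067))
E
```

```text
0.0697 -0.025 -0.0095 [213.2 230.4]
0.0697 -0.025 0.0095 [214.4 261.7]
0.0697 -0.018 -0.0095 [226.1 230.4]
0.0697 -0.018 0.0095 [226.9 261.8]
0.0697 -0.01 -0.0095 [240.8 230.4]
0.0697 -0.01 0.0095 [241.3 261.8]
0.0697 0 -0.0095 [259.3 230.4]
0.0697 0 0.0095 [259.1 261.8]
0.0697 0.01 -0.0095 [277.7 230.4]
0.0697 0.01 0.0095 [277.  261.8]
0.0697 0.018 -0.0095 [292.5 230.5]
0.0697 0.018 0.0095 [291.4 261.8]
0.0697 0.025 -0.0095 [305.4 230.5]
0.0697 0.025 0.0095 [303.9 261.9]
0.051 -0.025 -0.0095 [208.2 245.9]
0.051 -0.025 0.0095 [209.8 280.2]
0.051 -0.018 -0.0095 [222.6 245.9]
0.051 -0.018 0.0095 [223.7 280.2]
0.051 -0.01 -0.0095 [239.  245.9]
0.051 -0.01 0.0095 [239.6 280.2]
0.051 0 -0.0095 [259.5 245.9]
0.051 0 0.0095 [259.4 280.2]
0.051 0.01 -0.0095 [280.1 246. ]
0.051 0.01 0.0095 [279.3 280.3]
0.051 0.018 -0.0095 [296.5 246. ]
0.051 0.018 0.0095 [295.1 280.3]
0.051 0.025 -0.0095 [310.9 246. ]
0.051 0.025 0.0095 [309.  280.3]
(92, array([241.6 , 190.57])) [0.50046248 0.08999118 0.078     ]
plate top inner face edges 0.0317315728434978 0.03846381890163403
nose -0.18335915868124106
h220 -0.22368202292722614
yin -0.11383323728934786
yout -0.07455333872686218
```

View pics/fz.png

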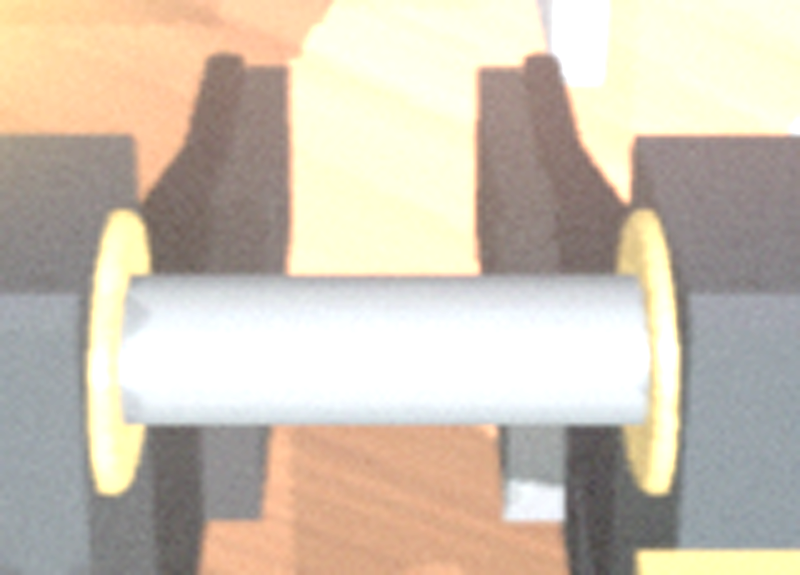

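View pics/wz.png

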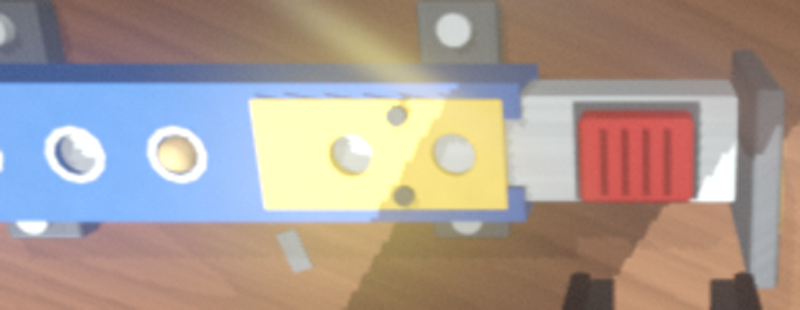

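```bash
python3 - <<'E'
from h import *
p=vision.capture("wrist")
u=np.array([.3919,-.92]); n=np.array([.92,.3919])
for nm,uv,z in [("pad",(246.3,180),.078),("nose",(68,179),.0715),("yin",(136,179),.067),("yout",(176,179),.067),("pA",(285,140),.118),("pB",(290.5,230),.118)]:
    v=ray(p,uv,z)[:2]-[.5112,.089]; print(nm,(v@u).round(4),(v@n).round(4))
print(np.array([.5112,.089])+u*.0095, bot.read_state()["position"], bot.read_state()["time_s"])
E
```

```text
pad 0.0007 -0.0011
nose -0.177 -0.0024
yin -0.111 -0.0034
yout -0.0706 -0.0032
pA 0.0338 0.0436
pB 0.0409 -0.0362
[0.51492305 0.08026   ] [0.51627302 0.07841889 0.29210682] 3.2
```

Request:
{"op": "play_rows", "data": {"series": [{"tx": -0.0025,"ty": 0.003,"tz": -0.03,"turn": 0},{"tx": 0,"ty": 0,"tz": -0.04,"turn": 0},{"tx": 0,"ty": 0,"tz": -0.04,"turn": 0},{"tx": 0,"ty": 0,"tz": -0.02,"turn": 0},{"tx": 0,"ty": 0,"tz": 0,"turn": 0}]}}

```text
time_s: 3.7
position: [0.5123, 0.0789, 0.1862]
tcp_rot: [[0.39, -0.921, -0.006], [-0.921, -0.39, 0.0], [-0.003, 0.006, -1.0]]
force: [-0.1, 0.1, -0.1]
opening: 0.23
```

```bash
python3 - <<'E'
from h import *
p=vision.capture("wrist"); cv2.imwrite("pics/w3.png",p["pixels"])
s=bot.read_state(); print(s["time_s"],s["position"],s["force"])
q=vision.capture("scene"); c=cv2.resize(q["pixels"][60:185,250:380],None,fx=4.6,fy=4.6,interpolation=cv2.INTER_CUBIC); cv2.imwrite("pics/s3.png",c)
E
```

```text
3.75 [0.51340141 0.07897912 0.18754807] [ 0.9359887   0.52291139 -0.49401549]
```

View pics/w3.png

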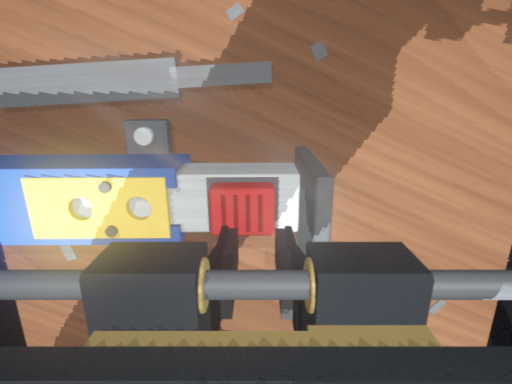

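View pics/s3.png

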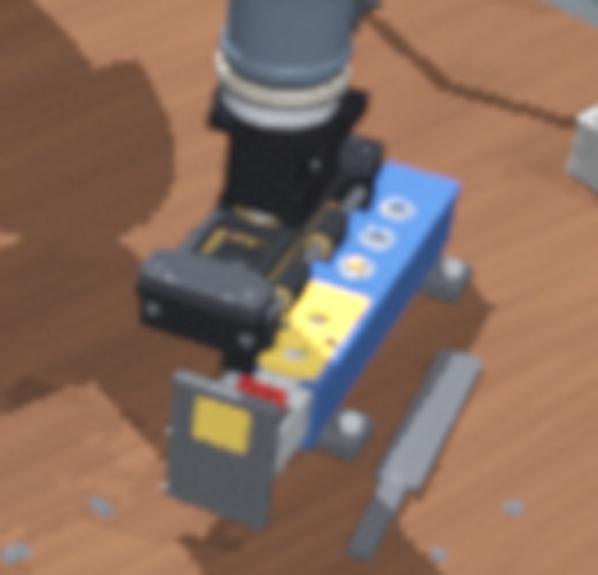

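```bash
python3 - <<'E'
from h import *
p=vision.capture("wrist"); s=bot.read_state(); T=s["position"]; R=s["tcp_rot"]; print(s["time_s"],T)
for nm,uv,z in [("pad",(242,208.5),.078),("pA",(297,150),.118),("pB",(309,240),.118),("yin",(81,208),.067),("yout",(139.5,208),.067)]:
    X=ray(p,uv,z); print(nm,(R.T@(X-T)).round(4))
E
```

```text
3.85 [0.51482944 0.07934652 0.18915119]
pad [-0.0102 -0.0046  0.1111]
pA [ 0.0199 -0.0506  0.0712]
pB [ 0.0283 -0.0008  0.0712]
yin [-0.1233 -0.0009  0.1221]
yout [-0.0824 -0.0009  0.1221]
```

Request:
{"op": "play_rows", "data": {"series": [{"tx": -0.001,"ty": 0.0023,"tz": -0.015,"turn": 0},{"tx": 0,"ty": 0,"tz": -0.015,"turn": 0},{"tx": 0,"ty": 0,"tz": -0.01,"turn": 0},{"tx": 0,"ty": 0,"tz": -0.005,"turn": 0},{"tx": 0,"ty": 0,"tz": 0,"turn": 0},{"tx": 0,"ty": 0,"tz": 0,"turn": 0}]}}

```text
time_s: 4.45
position: [0.5136, 0.082, 0.1521]
tcp_rot: [[0.391, -0.92, -0.0], [-0.92, -0.391, 0.0], [-0.0, 0.0, -1.0]]
force: [-0.1, 0.5, -0.1]
opening: 0.231
```

```bash
python3 - <<'E'
from h import *
p=vision.capture("wrist"); cv2.imwrite("pics/w4.png",p["pixels"])
s=bot.read_state(); print(s["time_s"],s["position"],s["force"])
E
```

```text
4.5 [0.51378085 0.08203334 0.15235234] [ 0.21732104 -0.02969351  0.64755257]
```

View pics/w4.png

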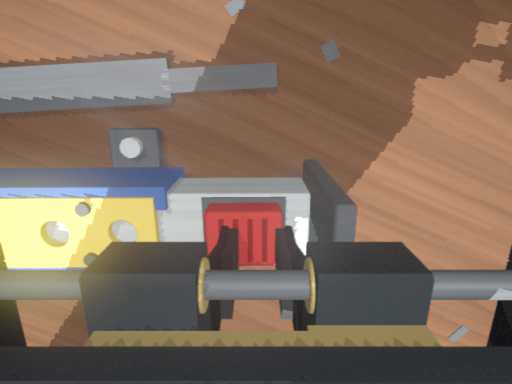

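Request:
{"op": "play_rows", "data": {"series": [{"tx": 0,"ty": 0,"tz": -0.003,"turn": 0},{"tx": 0,"ty": 0,"tz": -0.003,"turn": 0},{"tx": 0,"ty": 0,"tz": -0.003,"turn": 0},{"tx": 0,"ty": 0,"tz": -0.001,"turn": 0}]}}

```text
time_s: 4.9
position: [0.5139, 0.082, 0.1444]
tcp_rot: [[0.391, -0.92, 0.001], [-0.92, -0.391, 0.0], [0.0, -0.001, -1.0]]
force: [-0.5, -0.0, 4.3]
opening: 0.232
```

Request:
{"op": "play_rows", "data": {"series": [{"tx": 0,"ty": 0,"tz": -0.0025,"turn": 0},{"tx": 0,"ty": 0,"tz": -0.0025,"turn": 0},{"tx": 0,"ty": 0,"tz": -0.0025,"turn": 0},{"tx": 0,"ty": 0,"tz": 0,"turn": 0}]}}

```text
time_s: 5.3
position: [0.5139, 0.082, 0.1383]
tcp_rot: [[0.391, -0.92, 0.001], [-0.92, -0.391, 0.0], [0.0, -0.001, -1.0]]
force: [-0.2, 0.1, 5.7]
opening: 0.231
```

Request:
{"op": "play_rows", "data": {"series": [{"tx": 0,"ty": 0,"tz": -0.0013,"turn": 0},{"tx": 0,"ty": 0,"tz": -0.0012,"turn": 0},{"tx": 0,"ty": 0,"tz": 0,"turn": 0}]}}

```text
time_s: 5.6
position: [0.5139, 0.082, 0.1364]
tcp_rot: [[0.391, -0.92, 0.001], [-0.92, -0.391, -0.0], [0.0, -0.001, -1.0]]
force: [-0.4, 0.1, 6.7]
opening: 0.233
```

Request:
{"op": "play_rows", "data": {"series": [{"tx": 0,"ty": 0,"tz": -0.0008,"turn": 0},{"tx": 0,"ty": 0,"tz": 0,"turn": 0}]}}

```text
time_s: 5.8
position: [0.5139, 0.082, 0.1359]
tcp_rot: [[0.391, -0.92, 0.001], [-0.92, -0.391, -0.0], [0.0, -0.001, -1.0]]
force: [-0.7, 0.2, 6.5]
opening: 0.229
```

Request:
{"op": "play_rows", "data": {"series": [{"tx": 0,"ty": 0,"tz": -0.0006,"turn": 0},{"tx": 0,"ty": 0,"tz": 0,"turn": 0}]}}

```text
time_s: 6.0
position: [0.5139, 0.082, 0.1354]
tcp_rot: [[0.391, -0.92, 0.001], [-0.92, -0.391, -0.0], [0.0, -0.001, -1.0]]
force: [-0.9, 0.2, 7.1]
opening: 0.228
```

Request:
{"op": "play_rows", "data": {"series": [{"tx": 0.0005,"ty": -0.00115,"tz": 0,"turn": 0},{"tx": 0.0005,"ty": -0.00115,"tz": 0,"turn": 0},{"tx": 0.0005,"ty": -0.00115,"tz": 0,"turn": 0},{"tx": 0.0005,"ty": -0.00115,"tz": 0,"turn": 0}]}}

```text
time_s: 6.4
position: [0.5152, 0.0789, 0.1354]
tcp_rot: [[0.391, -0.92, 0.0], [-0.92, -0.391, 0.001], [-0.001, -0.001, -1.0]]
force: [-0.7, 2.8, 6.3]
opening: 0.231
```

Request:
{"op": "play_rows", "data": {"series": [{"tx": 0.0005,"ty": -0.00115,"tz": 0,"turn": 0},{"tx": 0.0005,"ty": -0.00115,"tz": 0,"turn": 0},{"tx": 0.0005,"ty": -0.00115,"tz": 0,"turn": 0}]}}

```text
time_s: 6.7
position: [0.5164, 0.0761, 0.1354]
tcp_rot: [[0.391, -0.92, 0.0], [-0.92, -0.391, 0.001], [-0.001, -0.001, -1.0]]
force: [-0.7, 3.3, 5.8]
opening: 0.229
```

Request:
{"op": "play_rows", "data": {"series": [{"tx": 0.0005,"ty": -0.00115,"tz": 0,"turn": 0},{"tx": 0.0005,"ty": -0.00115,"tz": 0,"turn": 0},{"tx": 0.0005,"ty": -0.00115,"tz": 0,"turn": 0},{"tx": 0.0005,"ty": -0.00115,"tz": 0,"turn": 0}]}}

```text
time_s: 7.1
position: [0.518, 0.0724, 0.1354]
tcp_rot: [[0.391, -0.92, 0.0], [-0.92, -0.391, 0.001], [-0.001, -0.001, -1.0]]
force: [-0.9, 2.7, 6.6]
opening: 0.231
```

```bash
python3 - <<'E'
from h import *
p=vision.capture("wrist"); cv2.imwrite("pics/w5.png",p["pixels"])
s=bot.read_state(); print(s["time_s"],s["position"],s["force"])
E
```

```text
7.15 [0.51808647 0.07225869 0.13541801] [0.0801297  1.39426174 5.56217848]
```

View pics/w5.png

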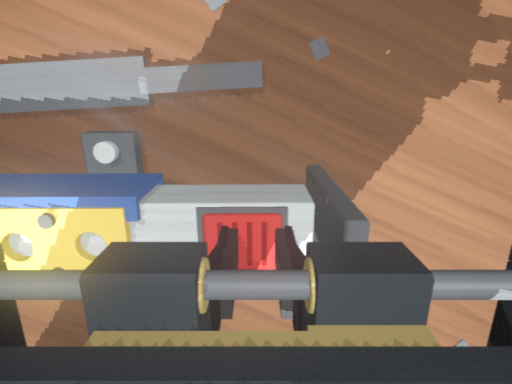

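Request:
{"op": "play_rows", "data": {"series": [{"tx": 0.001,"ty": -0.0023,"tz": 0,"turn": 0},{"tx": 0.001,"ty": -0.0023,"tz": 0,"turn": 0},{"tx": 0.001,"ty": -0.0023,"tz": 0,"turn": 0},{"tx": 0.001,"ty": -0.0023,"tz": 0,"turn": 0},{"tx": 0.001,"ty": -0.0023,"tz": 0,"turn": 0}]}}

```text
time_s: 7.65
position: [0.5219, 0.0632, 0.1354]
tcp_rot: [[0.391, -0.92, 0.0], [-0.92, -0.391, 0.001], [-0.001, -0.001, -1.0]]
force: [-2.1, 3.5, 6.9]
opening: 0.232
```

Request:
{"op": "play_rows", "data": {"series": [{"tx": 0.001,"ty": -0.0023,"tz": 0,"turn": 0},{"tx": 0.001,"ty": -0.0023,"tz": 0,"turn": 0},{"tx": 0.001,"ty": -0.0023,"tz": 0,"turn": 0},{"tx": 0.001,"ty": -0.0023,"tz": 0,"turn": 0}]}}

```text
time_s: 8.05
position: [0.5251, 0.0559, 0.1354]
tcp_rot: [[0.391, -0.92, 0.0], [-0.92, -0.391, 0.001], [-0.001, -0.0, -1.0]]
force: [-0.7, 2.9, 6.1]
opening: 0.23
```

```bash
python3 - <<'E'
from h import *
p=vision.capture("top"); im=p["pixels"]; cv2.imwrite("pics/t6.png",cv2.resize(im[150:260,70:230],None,fx=5,fy=5,interpolation=cv2.INTER_CUBIC))
p=vision.capture("wrist"); cv2.imwrite("pics/w6.png",p["pixels"])
s=bot.read_state(); print(s["time_s"],s["position"],s["force"])
E
```

```text
8.15 [0.52528409 0.05555279 0.13538782] [-0.30470884  1.36629362  5.5728022 ]
```

View pics/w6.png

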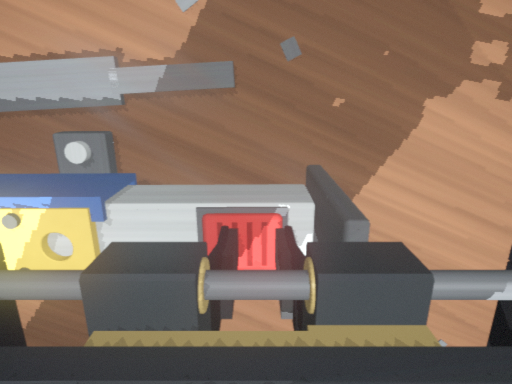

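View pics/t6.png

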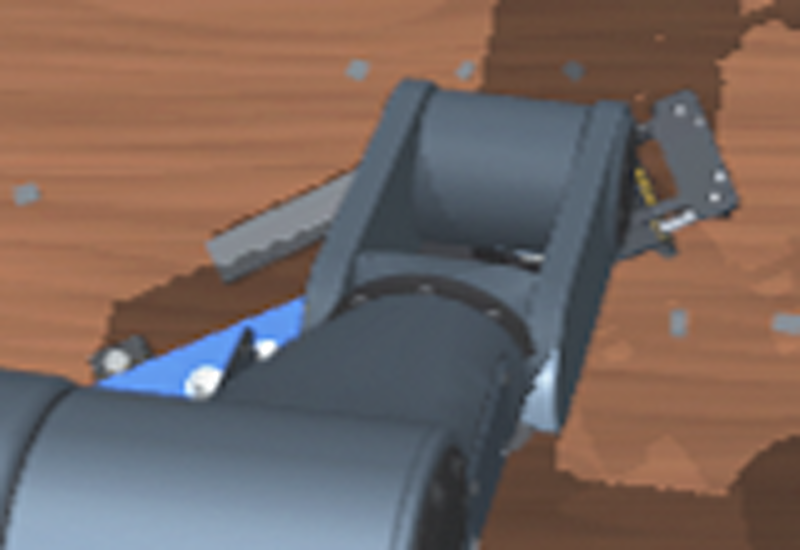

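Request:
{"op": "play_rows", "data": {"series": [{"tx": 0,"ty": 0,"tz": 0.005,"turn": 0},{"tx": 0,"ty": 0,"tz": 0.01,"turn": 0},{"tx": 0,"ty": 0,"tz": 0.01,"turn": 0},{"tx": 0,"ty": 0,"tz": 0,"turn": 0},{"tx": 0,"ty": 0,"tz": 0,"turn": 0}]}}

```text
time_s: 8.65
position: [0.5252, 0.0553, 0.1553]
tcp_rot: [[0.391, -0.92, 0.0], [-0.92, -0.391, -0.0], [0.0, -0.0, -1.0]]
force: [0.7, -0.1, -1.3]
opening: 0.227
```

Request:
{"op": "play_rows", "data": {"series": [{"tx": 0.0005,"ty": -0.00115,"tz": 0,"turn": 0},{"tx": 0.0005,"ty": -0.00115,"tz": 0,"turn": 0},{"tx": 0.0005,"ty": -0.00115,"tz": 0,"turn": 0},{"tx": 0.0005,"ty": -0.00115,"tz": 0,"turn": 0},{"tx": 0.0005,"ty": -0.00115,"tz": 0,"turn": 0}]}}

```text
time_s: 9.15
position: [0.5272, 0.0506, 0.155]
tcp_rot: [[0.391, -0.92, -0.0], [-0.92, -0.391, 0.0], [-0.0, 0.0, -1.0]]
force: [0.1, 0.8, 0.5]
opening: 0.233
```

```bash
python3 - <<'E'
from h import *
p=vision.capture("wrist"); cv2.imwrite("pics/w7.png",p["pixels"])
s=bot.read_state(); print(s["time_s"],s["position"],s["force"])
E
```

```text
9.2 [0.5272997  0.05047695 0.15504547] [-0.02512588  0.1135647   0.09940726]
```

View pics/w7.png

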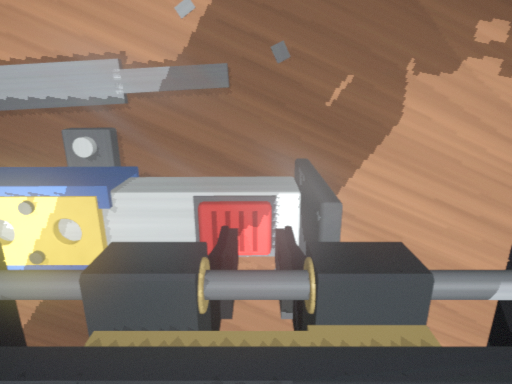

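Request:
{"op": "play_rows", "data": {"series": [{"tx": 0.0005,"ty": -0.00115,"tz": 0,"turn": 0},{"tx": 0.0005,"ty": -0.00115,"tz": 0,"turn": 0},{"tx": 0.0005,"ty": -0.00115,"tz": 0,"turn": 0},{"tx": 0.0005,"ty": -0.00115,"tz": 0,"turn": 0},{"tx": 0.0005,"ty": -0.00115,"tz": 0,"turn": 0}]}}

```text
time_s: 9.7
position: [0.5292, 0.0461, 0.1551]
tcp_rot: [[0.391, -0.92, 0.0], [-0.92, -0.391, 0.0], [0.0, -0.0, -1.0]]
force: [0.1, -0.2, 0.5]
opening: 0.232
```

Request:
{"op": "play_rows", "data": {"series": [{"tx": 0.0005,"ty": -0.00115,"tz": 0,"turn": 0},{"tx": 0.0005,"ty": -0.00115,"tz": 0,"turn": 0},{"tx": 0.0005,"ty": -0.00115,"tz": 0,"turn": 0},{"tx": 0.0005,"ty": -0.00115,"tz": 0,"turn": 0}]}}

```text
time_s: 10.1
position: [0.5301, 0.0439, 0.1551]
tcp_rot: [[0.391, -0.92, -0.001], [-0.92, -0.391, 0.003], [-0.003, 0.0, -1.0]]
force: [-1.2, 7.7, 1.3]
opening: 0.228
```

```bash
python3 - <<'E'
from h import *
p=vision.capture("wrist"); cv2.imwrite("pics/w8.png",p["pixels"])
s=bot.read_state(); print(s["time_s"],s["position"],s["force"])
E
```

```text
10.15 [0.5301457  0.04371954 0.15510355] [-0.8186446   5.28812197  0.9854249 ]
```

View pics/w8.png

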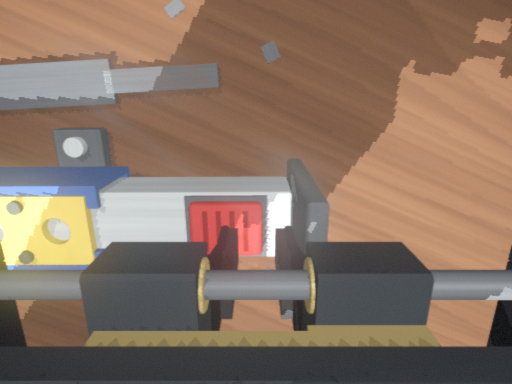

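Request:
{"op": "play_rows", "data": {"series": [{"tx": 0.0003,"ty": -0.0006,"tz": 0,"turn": 0},{"tx": 0.0003,"ty": -0.0006,"tz": 0,"turn": 0}]}}

```text
time_s: 10.35
position: [0.5305, 0.043, 0.1551]
tcp_rot: [[0.391, -0.92, -0.002], [-0.92, -0.391, 0.003], [-0.003, 0.001, -1.0]]
force: [-0.5, 6.5, 2.7]
opening: 0.231
```

```bash
python3 - <<'E'
from h import *
s=bot.read_state(); print(s["time_s"],s["position"],s["force"],s["tcp_rot"].round(4))
E
```

```text
10.35 [0.53047338 0.04299745 0.15509628] [-0.49292187  6.54963589  2.68842807] [[ 3.909e-01 -9.204e-01 -1.700e-03]
 [-9.204e-01 -3.909e-01  2.600e-03]
 [-3.000e-03  5.000e-04 -1.000e+00]]
```

Request:
{"op": "play_rows", "data": {"series": [{"tx": 0.0005,"ty": -0.00115,"tz": 0,"turn": 0},{"tx": 0.0005,"ty": -0.00115,"tz": 0,"turn": 0},{"tx": 0.0005,"ty": -0.00115,"tz": 0,"turn": 0},{"tx": 0.0005,"ty": -0.00115,"tz": 0,"turn": 0}]}}

```text
time_s: 10.75
position: [0.532, 0.0394, 0.1551]
tcp_rot: [[0.391, -0.92, -0.002], [-0.92, -0.391, 0.003], [-0.003, 0.001, -1.0]]
force: [-1.2, 7.5, 1.5]
opening: 0.231
```

Request:
{"op": "play_rows", "data": {"series": [{"tx": 0.0005,"ty": -0.00115,"tz": 0,"turn": 0},{"tx": 0.0005,"ty": -0.00115,"tz": 0,"turn": 0},{"tx": 0.0005,"ty": -0.00115,"tz": 0,"turn": 0},{"tx": 0.0005,"ty": -0.00115,"tz": 0,"turn": 0}]}}

```text
time_s: 11.15
position: [0.5336, 0.0357, 0.1551]
tcp_rot: [[0.391, -0.92, -0.002], [-0.92, -0.391, 0.003], [-0.003, 0.001, -1.0]]
force: [-1.2, 6.9, 1.5]
opening: 0.231
```

```bash
python3 - <<'E'
from h import *
p=vision.capture("wrist"); cv2.imwrite("pics/w9.png",p["pixels"])
s=bot.read_state(); print(s["time_s"],s["position"],s["force"])
E
```

```text
11.2 [0.53374621 0.03544372 0.15512255] [-1.50011462  6.54978952  1.97818797]
```

View pics/w9.png

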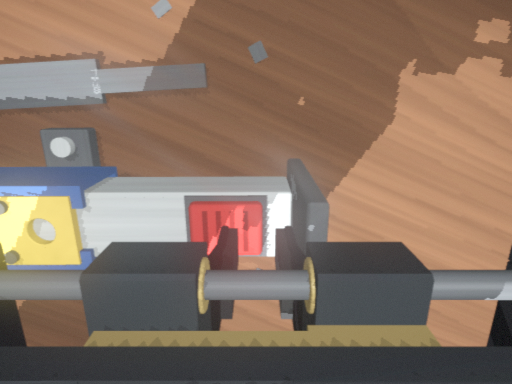

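```bash
python3 - <<'E'
from h import *
p=vision.capture("wrist"); s=bot.read_state(); T=s["position"]; R=s["tcp_rot"]
for nm,uv,z in [("pad",(226,228),.0675),("yout",(42,230),.067)]:
    print(nm,(R.T@(ray(p,uv,z)-T)).round(4))
E
```

```text
pad [-0.0189 -0.0012  0.0876]
yout [-0.1301  0.0005  0.0884]
```

Request:
{"op": "play_rows", "data": {"series": [{"tx": 0.0005,"ty": -0.00115,"tz": 0,"turn": 0},{"tx": 0.0005,"ty": -0.00115,"tz": 0,"turn": 0},{"tx": 0.0005,"ty": -0.00115,"tz": 0,"turn": 0},{"tx": 0.0005,"ty": -0.00115,"tz": 0,"turn": 0},{"tx": 0.0005,"ty": -0.00115,"tz": 0,"turn": 0}]}}

```text
time_s: 11.75
position: [0.5356, 0.0311, 0.1551]
tcp_rot: [[0.391, -0.92, -0.002], [-0.92, -0.391, 0.003], [-0.003, 0.001, -1.0]]
force: [-0.8, 8.3, 3.5]
opening: 0.228
```

Request:
{"op": "play_rows", "data": {"series": [{"tx": 0.0005,"ty": -0.00115,"tz": 0,"turn": 0},{"tx": 0.0005,"ty": -0.00115,"tz": 0,"turn": 0},{"tx": 0.0005,"ty": -0.00115,"tz": 0,"turn": 0},{"tx": 0.0005,"ty": -0.00115,"tz": 0,"turn": 0},{"tx": 0.0005,"ty": -0.00115,"tz": 0,"turn": 0}]}}

```text
time_s: 12.25
position: [0.5376, 0.0265, 0.1551]
tcp_rot: [[0.391, -0.92, -0.002], [-0.92, -0.391, 0.003], [-0.003, 0.001, -1.0]]
force: [-1.3, 7.1, 1.8]
opening: 0.226
```

Request:
{"op": "play_rows", "data": {"series": [{"tx": 0.0005,"ty": -0.00115,"tz": 0,"turn": 0},{"tx": 0.0005,"ty": -0.00115,"tz": 0,"turn": 0},{"tx": 0.0005,"ty": -0.00115,"tz": 0,"turn": 0},{"tx": 0.0005,"ty": -0.00115,"tz": 0,"turn": 0},{"tx": 0.0005,"ty": -0.00115,"tz": 0,"turn": 0}]}}

```text
time_s: 12.75
position: [0.5395, 0.022, 0.1551]
tcp_rot: [[0.391, -0.92, -0.002], [-0.92, -0.391, 0.003], [-0.003, 0.001, -1.0]]
force: [-0.6, 7.0, 1.8]
opening: 0.226
```

```bash
python3 - <<'E'
from h import *
p=vision.capture("wrist"); cv2.imwrite("pics/w10.png",p["pixels"])
s=bot.read_state(); print(s["time_s"],s["position"],s["force"])
p=vision.capture("scene"); cv2.imwrite("pics/s10.png",cv2.resize(p["pixels"][60:200,250:390],None,fx=4.2,fy=4.2,interpolation=cv2.INTER_CUBIC))
E
```

```text
12.8 [0.53964867 0.02173925 0.15511659] [-0.55015405  6.27535137  1.10126705]
```

View pics/w10.png

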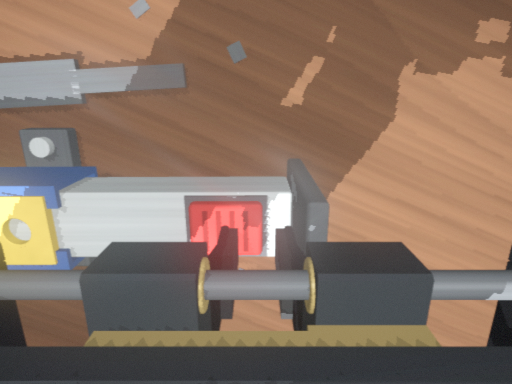

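View pics/s10.png

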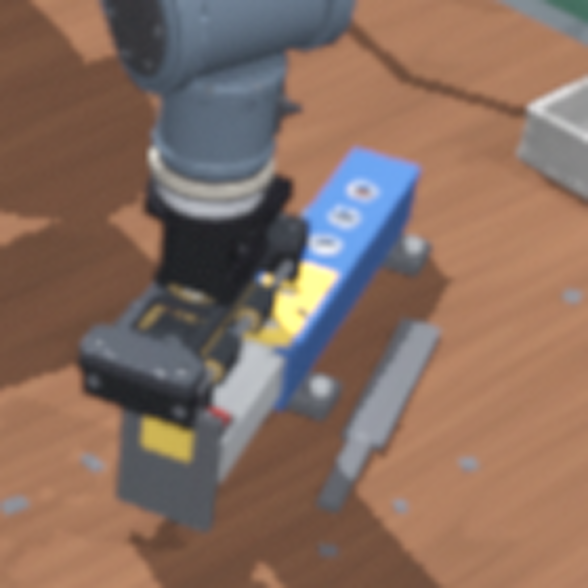

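Request:
{"op": "play_rows", "data": {"series": [{"tx": 0.0005,"ty": -0.00115,"tz": 0,"turn": 0},{"tx": 0.0005,"ty": -0.00115,"tz": 0,"turn": 0},{"tx": 0.0005,"ty": -0.00115,"tz": 0,"turn": 0},{"tx": 0.0005,"ty": -0.00115,"tz": 0,"turn": 0}]}}

```text
time_s: 13.25
position: [0.5411, 0.0183, 0.1551]
tcp_rot: [[0.391, -0.92, -0.002], [-0.92, -0.391, 0.003], [-0.003, 0.001, -1.0]]
force: [-1.1, 6.6, 2.3]
opening: 0.228
```

Request:
{"op": "play_rows", "data": {"series": [{"tx": 0.0005,"ty": -0.00115,"tz": 0,"turn": 0},{"tx": 0.0005,"ty": -0.00115,"tz": 0,"turn": 0},{"tx": 0.0005,"ty": -0.00115,"tz": 0,"turn": 0}]}}

```text
time_s: 13.55
position: [0.5425, 0.0151, 0.1551]
tcp_rot: [[0.391, -0.92, -0.002], [-0.92, -0.391, 0.002], [-0.002, 0.001, -1.0]]
force: [-0.9, 4.4, 0.3]
opening: 0.23
```

```bash
python3 - <<'E'
from h import *
p=vision.capture("wrist"); cv2.imwrite("pics/w11.png",p["pixels"])
s=bot.read_state(); print(s["time_s"],s["position"],s["force"])
E
```

```text
13.6 [0.54274764 0.01466655 0.15512173] [-0.79777045  1.46564139  0.92041299]
```

View pics/w11.png

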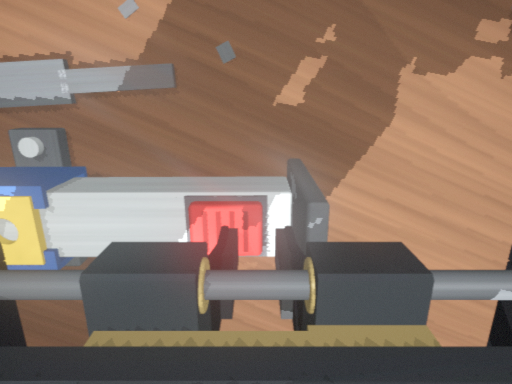

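Request:
{"op": "play_rows", "data": {"series": [{"tx": 0.0005,"ty": -0.00115,"tz": 0,"turn": 0},{"tx": 0.0005,"ty": -0.00115,"tz": 0,"turn": 0}]}}

```text
time_s: 13.8
position: [0.5443, 0.0117, 0.1552]
tcp_rot: [[0.392, -0.92, 0.001], [-0.92, -0.392, -0.001], [0.001, -0.0, -1.0]]
force: [-0.1, 0.5, 0.3]
opening: 0.228
```

```bash
python3 - <<'E'
from h import *
p=vision.capture("wrist"); cv2.imwrite("pics/w12.png",cv2.resize(p["pixels"][150:280,150:350],None,fx=3.5,fy=3.5))
s=bot.read_state(); print(s["time_s"],s["position"],s["force"])
E
```

```text
13.85 [0.54458595 0.01130835 0.15517559] [-0.44820167  0.18822906  0.30615359]
```

View pics/w12.png

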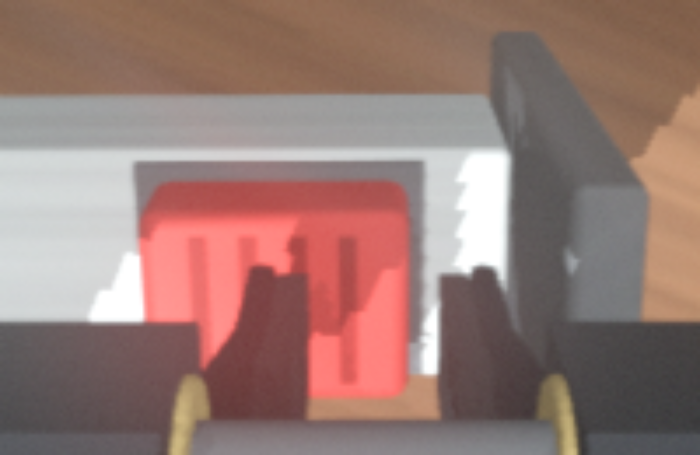

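Request:
{"op": "play_rows", "data": {"series": [{"tx": -0.0015,"ty": 0.0035,"tz": 0,"turn": 0},{"tx": 0,"ty": 0,"tz": 0.015,"turn": 0},{"tx": 0,"ty": 0,"tz": 0.04,"turn": 0},{"tx": 0,"ty": 0,"tz": 0.05,"turn": 0},{"tx": 0,"ty": 0,"tz": 0.05,"turn": 0},{"tx": 0,"ty": -0.05,"tz": 0.02,"turn": 0},{"tx": 0,"ty": -0.05,"tz": 0,"turn": 0},{"tx": 0,"ty": -0.05,"tz": 0,"turn": 0},{"tx": 0,"ty": -0.05,"tz": 0,"turn": 0},{"tx": 0,"ty": 0,"tz": 0,"turn": 0}]}}

```text
time_s: 14.85
position: [0.5434, -0.1502, 0.2964]
tcp_rot: [[0.387, -0.922, 0.003], [-0.922, -0.387, -0.004], [0.005, -0.001, -1.0]]
force: [-0.3, 0.1, -0.4]
opening: 0.228
```

```bash
python3 - <<'E'
from h import *
s=bot.read_state(); print(s["time_s"],s["position"],s["force"])
p=vision.capture("scene"); cv2.imwrite("pics/s13.png",cv2.resize(p["pixels"][80:200,260:380],None,fx=5,fy=5,interpolation=cv2.INTER_CUBIC)); cv2.imwrite("pics/s13f.png",p["pixels"])
p=vision.capture("top"); cv2.imwrite("pics/t13.png",cv2.resize(p["pixels"][170:260,70:210],None,fx=5.6,fy=5.6,interpolation=cv2.INTER_CUBIC))
E
```

```text
14.85 [ 0.54344795 -0.15023661  0.29637987] [-0.28278914  0.11016717 -0.35810622]
```

View pics/s13.png

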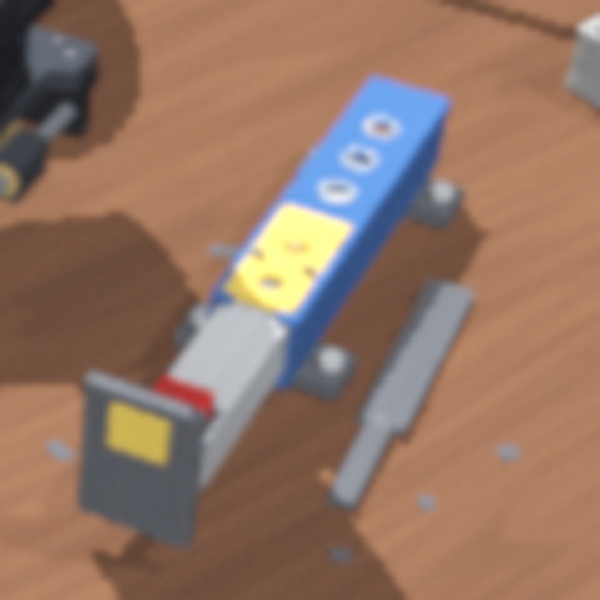

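View pics/t13.png

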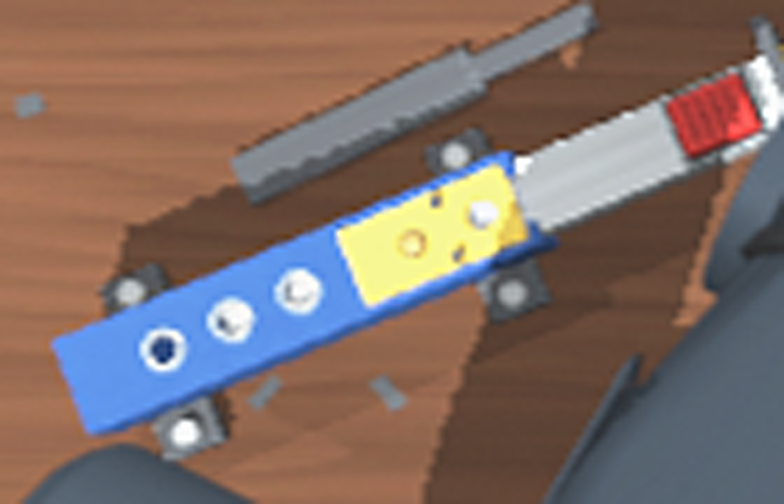

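View pics/s13f.png

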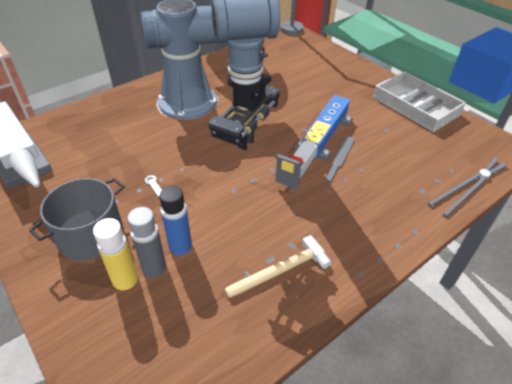

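Request:
{"op": "play_rows", "data": {"series": [{"tx": 0,"ty": 0,"tz": 0,"turn": 0},{"tx": 0,"ty": 0,"tz": 0,"turn": 0},{"tx": 0,"ty": 0,"tz": 0,"turn": 0}]}}

```text
time_s: 15.25
position: [0.5428, -0.1439, 0.2953]
tcp_rot: [[0.393, -0.92, -0.0], [-0.92, -0.393, 0.0], [-0.0, 0.0, -1.0]]
force: [-0.1, -0.7, 0.0]
opening: 0.232
```

```bash
python3 -c "
from rig import bot
print(bot.hand_in())"
```

```text
the job is handed in; nothing more can be done
None
```

The stop is now set in the inner hole of the yellow index plate. The job was handed in at about 15 s of the 40 s allowed, and the hand-in gave no verdict.

- **What I did:** I pressed the red pad about 12 mm down at about 7 N and drew the stop roughly 28 mm out with the pad held down. Then I lifted off the pad and pushed the stop plate's inner face slowly outwards until the nose popped up by itself. After that I backed the arm well clear.
- **Forces:** The highest reading while pushing the plate was about 9 N, taken at the end of each move. The limit is 15 N.
- **Last checks:** The top and scene pictures show the brass nose in the inner yellow hole. The last wrist picture before backing off shows the pad back up at its starting size. By my estimate the stop is drawn out about 65–68 mm. No other item on the bench looks moved, and the wrist force is about zero.
- **Not checked:** I judged the pad's height from its size in the wrist pictures, so that it is within 2 mm of fully up is not measured directly. I also did not push on the stop to test that it is locked.

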